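# Set a painted panel out over the drawing board's edge and hold it for the saw

### The job

The bare strip of the little painted panel is to be sawn off at its pencil line: slide the panel over the drawing board, without lifting it, until the pencil line lies right along the board's left edge with only the bare strip sticking out squarely beyond it. Then press down with the fingertips on the painted part, over the board, and finish while still holding it down there, so that it is ready for the saw. Leave everything else on the board and the table where it is.

Things in the scene. Friction and masses are not known exactly. Their poses are not given: they have to be found in the camera images.
- board: drawing board, mid-brown with darker ends, fixed on the table: 300 mm in its own x, 360 mm in its own y, flat top 30 mm above the table. Origin: centre of its underside, on the table. Its +y points to the robot's left, within 12 degrees; its left edge is the straight one at y = +180 mm, towards which the panel's bare strip points
- board_edge (a point): the middle of the board's left edge, at the top of the board (0, +180, 30 mm in the board's frame)
- panel: painted plywood panel, loose, flat on the board: 130 mm in its own x, 180 mm in its own y, 6 mm thick, about 0.1 kg. White with blue, violet and pink brushwork; the last 30 mm at its +y end is bare wood, bounded by a dark pencil line across it at y = +60 mm. Origin: centre of its underside. Starts within 12 degrees of square to the board, the line 70 to 140 mm short of the left edge
- line_near (a point): a point of the pencil line on the panel's top face, at the end nearer the robot (-60, +60, 6 mm in the panel's frame; 5 mm in from the panel's side)
- line_far (a point): a point of the pencil line on the panel's top face, at the end farther from the robot (+60, +60, 6 mm in the panel's frame; 5 mm in from the panel's side)
- pencil: bystander: red flat carpenter's pencil, 170 mm long, 7 mm wide, 9 mm high, lying loose along y on the board near its far long side. Origin: centre of the underside
- eraser: bystander: blue and white eraser, 22 x 48 x 13 mm, loose on the board near the long side closer to the robot. Origin: centre of the underside
- saw: bystander: small razor saw with wooden handle, 285 mm long, 40 mm wide, 15 mm high, lying flat on the table to the left of the board, its length along its own x. Origin: on the underside near the middle
- cup: bystander: white ceramic cup, empty, 76 mm across, 85 mm high, standing on the table beside the board (right or left). Origin: centre of the underside
- gesso: bystander: white plastic bottle with yellow cap, 58 mm across, 125 mm high, standing on the table beside the board (right or left). Origin: centre of the underside
- tin: bystander: closed round aluminium tin, 87 mm across, 24 mm high, on the table beside the board (right or left). Origin: centre of the underside
There are look-alikes about, which are no part of the job. What is shaped like the panel but yellow is not meant.

How it is judged:
By the outcome, as a careful person would: the job done as asked, in the order asked, and still so for the second after the job is handed in, while the arm keeps its last pose, push and grip.
It also fails if it takes over 48 s, if anything falls off the work surface, if the arm or the gripper's body presses on something with over 40 N, if the wrist force passes 120 N, or if a joint passes its speed limit or range.

### The arm

A 7-joint arm with a two-finger parallel gripper is mounted at the origin on the work surface. World frame = base frame: x ahead of the robot, y to its left, z up, the work surface at z = 0. Lengths are in m, angles in rad, forces in N, time in s.
With the tool pointing down it reaches from about 0.35 to 0.9 m from the base axis. Payload 7.2 kg.
Tool frame: the origin (TCP) lies midway between the tips of the shut fingers; the grasp point (between the pads) lies 19 mm behind it (ctrl.tcp_to_grasp is the distance from the TCP to the grasp point, in m); z points along the fingers, y is the line along which they close (so a half turn about z gives the same grasp; the last joint's range is limited). The gripper opens to 85 mm and grips with 20 to 120 N. Pads are 22 mm wide; open, the fingers measure 114 mm over their backs; the gripper's body (76 mm by 85 mm) begins 54 mm behind the grasp point. The pads swing forward as they close: fully open they stand 13 mm farther back than shut.
Start: joints at [1.13, 0.411, -0.013, 1.596, 0.006, 1.134, -0.082], TCP at [0.228, -0.582, 0.192] pointing down, gripper open.
Joint ranges: [-2.95, 2.95], [-0.29, 1.99], [-1.47, 1.44], [0.14, 2.54], [-1.03, 4.17], [0.13, 1.85], [-2.86, 2.86]. Speed limits (rad/s): [2.39, 2.39, 3.01, 3.01, 3.14, 3.14, 3.14].

### API

Orientations are given as a unit quaternion [w, x, y, z].
In Python, from rig import ctrl, cams, hand_in, models gives the robot as it stands. The module is installed in compiled form; this text tells all that it offers.
- The arm moves only by the tool jog_arm, never from a script. Its argument "commands" is a list that holds one entry, the list of rows, each a list of 4 numbers: the shift along the tool's x, y, z in m, then the turn about the tool's z in degrees. A call has 1 to 20 rows; each row shifts and turns the commanded pose from where the row before left it, along the tool's axes as they then stand; what a row does not reach is not made up. A row lasts 1/8 s, in which the tool goes at most 62.5 mm and 10.7 degrees, less where a joint would pass 70% of its speed; a pose out of reach is approached as far as the arm can. A call with a gripper value outside its range is refused whole. "claw" is the closure, from -1 (fully open) to 1 (shut), so that 0 is half open, set as the call begins (left out, the last holds). The fingers move at their own pace and stop on an object; "squeeze" is the grip in N (left out, the last holds). Time passes only in rows, so rows that do not move let the fingers close. It gives the time, the measured TCP pose, the force, the opening and the grip force at its end, in the units of the state.
- ctrl.observe(): the state, without advancing time (a new reading comes with each control period).
- cams.camera(name): name is "scene" or "side" or "wrist"; returns a dict with "image" (480x640x3 uint8, blue, green, red), "z_map" (480x640 float32, m along the optical axis (not along the pixel's ray), 0 where there is no reading), "intrinsics" (3x3 intrinsics, pixels), "dist_coeffs" ([k1, k2, p1, p2, k3] as OpenCV has them; the pictures are not rectified), "pose" (4x4, takes a point from camera to world coordinates). Camera axes: x right, y up, looking along -z (the intrinsics and any distortion apply to the point x, -y, -z); pixel columns grow to the right and rows downward; lengths in m; the calibration is good to about 2 mm. A picture is of the moment at which its call begins.
- hand_in(): hands the job in; it is judged then, once.
Trained networks look in a picture, given as the dict that the camera call returned (one of the last four; its "shot" number tells which), for a name from the list of things; names that differ only in an ending like _2 or _b are one class to them, and where a whole thing is asked for, a point or a joint stands for the part that bears it (a point fixed in the world has none). Each returns a list of dicts, best first, with "confidence" (0 to 1); they miss things now and then, are a little off and sometimes report something else, mostly with a low value. They report only what shows in the picture. A call takes as long as a camera call. They do not tell look-alikes from the thing itself.
- models.search_frame(picture, target): "xyz" ([x, y, z] in m, in the coordinates of the camera as it stood for that picture, good to about 4 mm: the middle of the surface that is visible of it).
- models.cut_out(picture, target): "region" (480x640 bool, what is visible of it).
The state is a dict: "clock": time; "joint_pos": joint angles; "qd": joint speeds; "joint_torque": joint torques, N m; "tcp_pos": TCP position; "orientation": TCP orientation; "wrist_force": force on the tool from outside, world axes, zero at the start; "ft_torque": the same for the moment, N m; "gripper_width": opening from 0.0 (shut) to 1.0 (fully open); "finger_force": force on a finger pad.
Only numpy, scipy, OpenCV 4.12 (cv2) and the standard library are available. Lean on these libraries where they do the work, as an engineer would, in place of code of your own. Each camera call takes 0.05 s, during which the arm holds its last target. There are 200 camera calls.

## Working session

There is one attempt and no reset: what is moved stays moved. The work goes in short steps, Python scripts to look and compute and a tool call to move; the robot and the scene stay as the last step left them, time stands still between calls to the robot, and variables do not carry over. Pictures are saved under pics/ and viewed, at most 10 in all, crops included, and the job is handed in when it is done.

Besides the shell and the picture viewer there is one more tool, called after "Call:" in YAML: its name, and indented under it one key for each argument. jog_arm: Moves the arm, as the interface text tells. Its arguments: {"type":"object","properties":{"commands":{"type":"array","items":{"type":"array","items":{"type":"array","items":{"type":"number"}}}},"claw":{"type":"number"},"squeeze":{"type":"number"}},"required":["commands"]}

```bash
mkdir -p pics; cat > h.py <<'E'
import numpy as np, cv2
from rig import ctrl, cams, hand_in, models
def pix2world(p, uv, z):
    """pixels -> world points on plane z"""
    n=cv2.undistortPoints(np.array(uv,float).reshape(-1,1,2),p["intrinsics"],np.array(p["dist_coeffs"],float)).reshape(-1,2)
    d=np.c_[n[:,0],-n[:,1],-np.ones(len(n))]@p["pose"][:3,:3].T
    o=p["pose"][:3,3]
    return o+d*((z-o[2])/d[:,2])[:,None]
def cam2world(p,x): return p["pose"][:3,:3]@np.array(x)+p["pose"][:3,3]
E
python3 - <<'E'
from h import *
for n in ["scene","side"]:
    p=cams.camera(n); cv2.imwrite(f"pics/{n}0.png",p["image"])
    print(n,p["pose"].round(3).tolist())
    for t in ["board","panel","pencil","eraser","saw","cup","gesso","tin"]:
        print(t,[(round(r["confidence"],2),cam2world(p,r["xyz"]).round(3).tolist()) for r in models.search_frame(p,t)][:3])
s=ctrl.observe();print(s["clock"],s["tcp_pos"],s["orientation"])
E
```

```text
scene [[-0.755, -0.541, 0.37, 0.922], [0.655, -0.616, 0.437, 0.582], [-0.008, 0.572, 0.82, 1.105], [0.0, 0.0, 0.0, 1.0]]
board [(0.72, [0.565, -0.004, 0.031])]
panel [(0.91, [0.232, -0.264, 0.009]), (0.69, [0.198, 0.296, 0.007]), (0.65, [0.517, 0.024, 0.034])]
pencil [(0.6, [0.653, 0.052, 0.04]), (0.34, [0.566, -0.007, 0.028])]
eraser [(0.47, [0.393, 0.077, 0.042])]
saw [(0.68, [0.624, 0.397, 0.003])]
cup [(0.72, [0.341, 0.434, 0.047])]
gesso [(0.95, [0.425, -0.37, 0.068]), (0.6, [0.65, 0.051, 0.041])]
tin [(0.88, [0.573, -0.377, 0.024])]
side [[-0.905, 0.289, -0.313, 0.186], [-0.426, -0.646, 0.633, 0.596], [-0.02, 0.706, 0.708, 0.726], [0.0, 0.0, 0.0, 1.0]]
board [(0.61, [0.512, 0.029, 0.026])]
panel [(0.83, [0.201, 0.291, 0.008]), (0.73, [0.603, 0.4, 0.004]), (0.72, [0.507, 0.027, 0.035])]
pencil [(0.82, [0.644, 0.055, 0.038])]
eraser [(0.77, [0.379, 0.078, 0.04])]
saw [(0.89, [0.603, 0.404, 0.003])]
cup [(0.69, [0.372, 0.414, 0.049])]
gesso [(0.73, [0.408, -0.365, 0.064])]
tin [(0.96, [0.565, -0.375, 0.021])]
0.9 [ 0.22764013 -0.58208824  0.19172305] [3.59663121e-05 9.82678854e-01 1.85316672e-01 1.10935931e-05]
```

View pics/scene0.png

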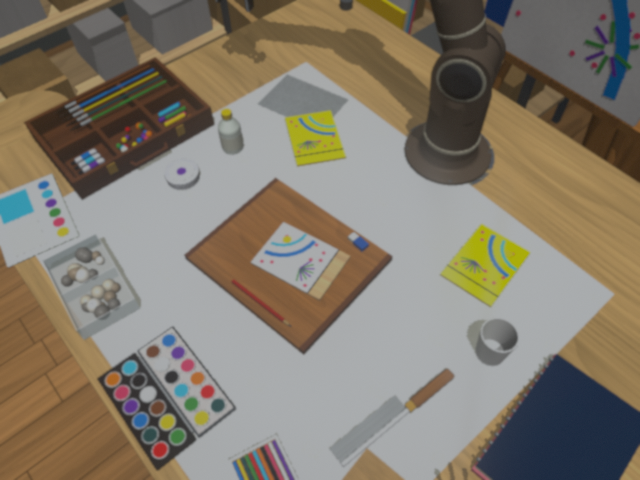

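View pics/side0.png

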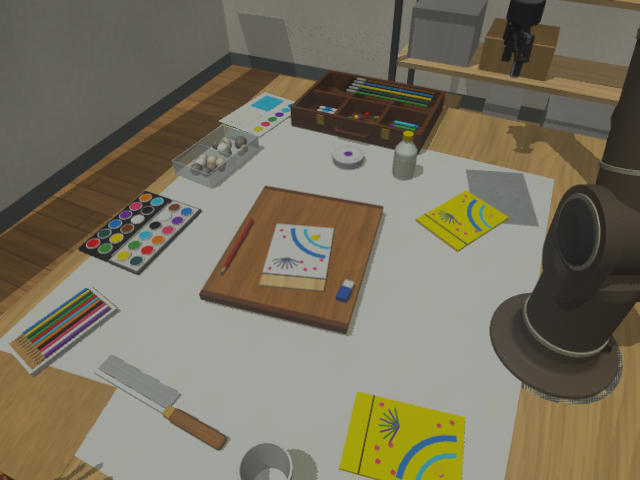

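The real panel is the white one, at (300,258) in the scene view. Its bare strip at (328,275) points at the board's left edge, which runs from (305,350) to (390,258). The yellow ones are decoys. I'll raise the arm, turn the fingers so their line lies along board x, and look from above.

Call:
jog_arm:
  commands:
    - [[0,0,-0.018,-9.8],[0,0,-0.018,-9.8],[0,0,-0.018,-9.8],[0,0,-0.018,-9.8],[0,0,-0.018,-9.8],[0,0,-0.018,-9.8],[0,0,-0.018,-9.8],[0.048,0.028,0,0],[0.048,0.028,0,0],[0.048,0.028,0,0],[0.048,0.028,0,0],[0.048,0.028,0,0],[0.048,0.028,0,0],[0.048,0.028,0,0],[0.048,0.028,0,0],[0.048,0.028,0,0],[0.048,0.028,0,0],[0,0,0,0]]
  claw: -1

```text
clock: 3.15
tcp_pos: [0.5094, -0.0972, 0.3179]
orientation: [-0.0, 0.705, 0.71, 0.001]
wrist_force: [-0.2, -1.2, -0.1]
gripper_width: 1.002
finger_force: 0.0
```

```bash
python3 - <<'E'
from h import *
s=ctrl.observe();print(s["clock"],s["tcp_pos"],s["orientation"],s["wrist_force"],s["gripper_width"])
p=cams.camera("wrist"); cv2.imwrite("pics/w1.png",p["image"]);print(p["pose"].round(3).tolist())
np.savez("w1.npz",**{k:p[k] for k in("image","z_map","intrinsics","dist_coeffs","pose")})
for t in ["panel","board"]:
    for r in models.cut_out(p,t)[:2]:
        ys,xs=np.nonzero(r["region"]); print(t,r["confidence"],xs.min(),xs.max(),ys.min(),ys.max())
E
```

```text
3.15 [ 0.50944458 -0.09720268  0.3178678 ] [-3.45192154e-04  7.04554181e-01  7.09649287e-01  1.08442770e-03] [-0.23760977 -1.22665082 -0.07102599] 1.0021983949979614
[[1.0, -0.007, -0.004, 0.509], [0.007, 0.949, 0.314, -0.016], [0.001, -0.314, 0.949, 0.5], [0.0, 0.0, 0.0, 1.0]]
panel 0.76 57 190 219 363
panel 0.67 248 410 0 164
board 0.9 188 483 0 261
```

View pics/w1.png

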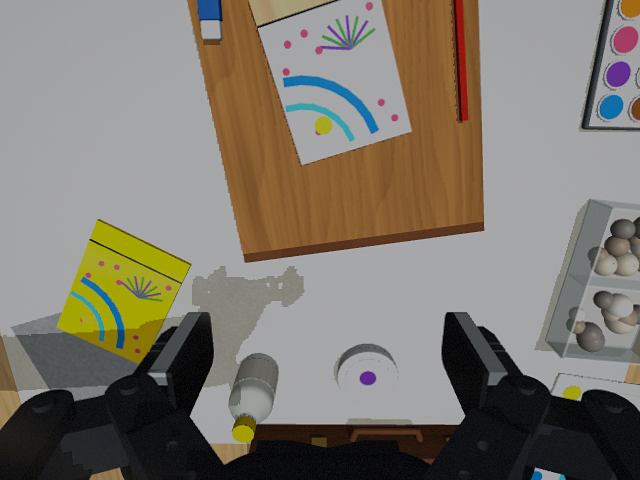

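The wrist view looks back toward -y. The panel's right end runs from (302,165) to (411,132), but the left edge is out of view. I'll shift +y so the whole board shows.

Call:
jog_arm:
  commands:
    - [[0.05,0,-0.01,0],[0.05,0,-0.01,0],[0.05,0,-0.01,0],[0.05,0,-0.01,0],[0,0,0,0]]

```text
clock: 3.92
tcp_pos: [0.5077, 0.1007, 0.3588]
orientation: [0.0, 0.706, 0.708, 0.001]
wrist_force: [0.6, 0.0, -0.8]
gripper_width: 1.0
finger_force: 0.0
```

```bash
python3 - <<'E'
from h import *
p=cams.camera("wrist"); cv2.imwrite("pics/w2.png",p["image"]);print(p["pose"].round(3).tolist())
np.savez("w2.npz",**{k:p[k] for k in("image","z_map","intrinsics","dist_coeffs","pose")})
for t in ["panel","board"]:
    for i,r in enumerate(models.cut_out(p,t)[:3]):
        m=r["region"].astype(np.uint8); c=max(cv2.findContours(m,0,1)[0],key=cv2.contourArea)
        if t=="board":c=cv2.convexHull(c)
        q=cv2.approxPolyDP(c,.03*cv2.arcLength(c,True),True).reshape(-1,2)
        print(t,r["confidence"],q.tolist(),pix2world(p,q,.036 if t=="panel" else .03).round(4)[:,:2].tolist())
E
```

```text
[[1.0, -0.003, -0.003, 0.508], [0.004, 0.949, 0.315, 0.182], [0.002, -0.315, 0.949, 0.541], [0.0, 0.0, 0.0, 1.0]]
panel 0.86 [[0, 0], [15, 77], [153, 50], [141, 0]] [[0.1407, 0.292], [0.1394, 0.2107], [0.3077, 0.2392], [0.3006, 0.2907]]
panel 0.79 [[151, 342], [135, 338], [118, 378], [132, 373]] [[0.2537, -0.15], [0.2312, -0.1434], [0.1947, -0.2134], [0.2174, -0.2042]]
panel 0.6 [[360, 150], [264, 181], [307, 301], [396, 276]] [[0.5498, 0.1259], [0.4293, 0.0868], [0.4818, -0.0823], [0.6042, -0.0438]]
board 0.61 [[443, 95], [440, 351], [260, 373], [202, 131]] [[0.6484, 0.1911], [0.678, -0.1679], [0.4088, -0.2073], [0.3545, 0.1478]]
```

View pics/w2.png

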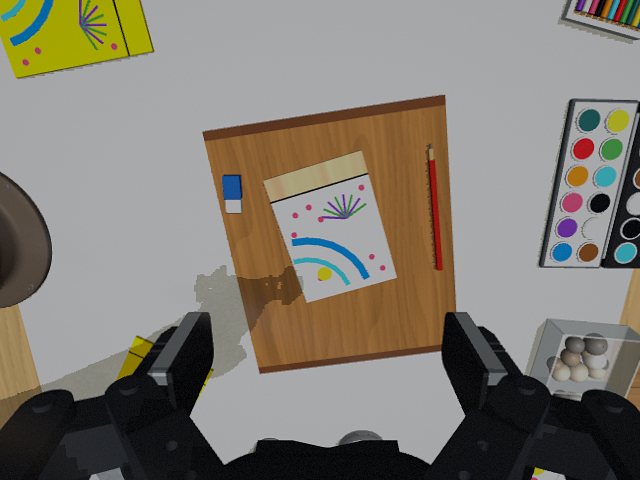

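Now the whole board shows. Its left edge runs from (203,132) to (445,96), the panel's pencil line from about (272,202) to (368,174), and its right end from (307,301) to (396,276). The eraser at (233,193) and the pencil at (434,208) are clear of the path. Next I'll refine these lines with sub-pixel fits.

```bash
cat >> h.py <<'E'
def world2pix(p,X):
    c=(np.array(X)-p["pose"][:3,3])@p["pose"][:3,:3]; c=c*[1,-1,-1]
    return cv2.projectPoints(c.reshape(-1,1,3),np.zeros(3),np.zeros(3),p["intrinsics"],np.array(p["dist_coeffs"],float))[0].reshape(-1,2)
def fit(p,A,B,z,dark=False,w=.008,n=80):
    """refine world line A-B on plane z: strongest step (or darkest) within +-w; -> midpoint, angle(deg), resid"""
    A,B=np.array(A),np.array(B); u=(B-A)/np.linalg.norm(B-A); v=np.array([-u[1],u[0]])
    s=np.linspace(.06,.94,n); o=np.arange(-w,w,.00025)
    P=A+s[:,None,None]*(B-A)+o[None,:,None]*v
    q=world2pix(p,np.dstack([P,np.full(P.shape[:2],z)]).reshape(-1,3)).reshape(n,-1,2).astype(np.float32)
    g=cv2.cvtColor(p["image"],cv2.COLOR_BGR2GRAY).astype(np.float32)
    r=cv2.GaussianBlur(cv2.remap(g,q[...,0],q[...,1],cv2.INTER_LINEAR),(0,0),sigmaX=4,sigmaY=1)
    k=r.argmin(1) if dark else np.abs(np.gradient(r,axis=1)).argmax(1)
    pts=(A+s[:,None]*(B-A)+o[k][:,None]*v).astype(np.float32)
    l=cv2.fitLine(pts,cv2.DIST_HUBER,0,.0005,.01).ravel(); d=l[:2]*np.sign(l[:2]@u)
    e=np.abs((pts-l[2:])@[-d[1],d[0]])
    m=l[2:]+d*(((A+B)/2-l[2:])@d)
    return m.round(4),round(float(np.degrees(np.arctan2(d[1],d[0]))),2),round(float(np.median(e)),4)
E
python3 - <<'E'
from h import *
p=dict(np.load("w2.npz"))
px=lambda a,b,z:pix2world(p,[a,b],z)[:,:2]
print("left",fit(p,*px((204,132),(445,96),.03),.03,w=.006))
print("right",fit(p,*px((260,373),(440,351),.03),.03,w=.006))
print("near",fit(p,*px((204,132),(260,373),.03),.03))
print("far",fit(p,*px((445,96),(456,348),.03),.03))
print("line",fit(p,*px((272,202),(368,174),.036),.036,True,.006))
print("end",fit(p,*px((307,301),(396,276),.036),.036))
print("pn",fit(p,*px((264,181),(307,301),.036),.036))
print("pf",fit(p,*px((361,150),(396,276),.036),.036))
E
```

```text
left (array([0.5036, 0.1703]), 8.53, 0.0001)
right (array([ 0.5434, -0.1878]), 8.54, 0.0001)
near (array([ 0.3809, -0.0307]), -81.44, 0.0001)
far (array([0.6771, 0.0138]), -81.45, 0.0001)
line (array([0.4993, 0.0786]), 17.31, 0.0001)
end (array([ 0.5436, -0.065 ]), 17.46, 0.0)
pn (array([0.4539, 0.0017]), -72.81, 0.0)
pf (array([0.5781, 0.0412]), -72.61, 0.0)
```

Call:
jog_arm:
  commands:
    - [[0,0,0,-8.4],[-0.042,0.0013,0.04,0],[-0.042,0.0013,0.04,0],[-0.042,0.0013,0.04,0],[-0.042,0.0013,0.04,0],[-0.0405,0.0011,0.04,0],[0,0,0.04,0],[0,0,0.03,0],[0,0,0.02,0],[0,0,0.01,0],[0,0,0.005,0],[0,0,0,0]]

```text
clock: 5.58
tcp_pos: [0.5447, -0.1082, 0.053]
orientation: [0.0, 0.654, 0.757, -0.0]
wrist_force: [-0.2, 0.2, 0.1]
gripper_width: 1.002
finger_force: 0.0
```

Call:
jog_arm:
  commands:
    - [[0,0,0.015,-0.2],[0,0,0.01,0],[0,0,0.005,0],[0,0,0.003,0],[0,0,0,0]]

```text
clock: 6.2
tcp_pos: [0.5447, -0.1075, 0.0196]
orientation: [-0.0, 0.652, 0.758, -0.0]
wrist_force: [1.0, -0.4, 0.1]
gripper_width: 0.998
finger_force: 0.0
```

```bash
python3 - <<'E'
from h import *
s=ctrl.observe();print(s["tcp_pos"],s["orientation"],s["wrist_force"])
p=cams.camera("wrist"); q=cams.camera("side")
cv2.imwrite("pics/w3.png",np.vstack([cv2.resize(p["image"][150:],(640,330)),q["image"][170:400,150:500].repeat(1,0)[:, :].copy() if 0 else cv2.resize(q["image"][180:320,190:400],(400,267)) if 0 else cv2.resize(q["image"][180:310,180:490],(640,268))]))
E
```

```text
[ 0.54465191 -0.10754691  0.01957634] [-7.66288812e-05  6.52314813e-01  7.57948137e-01 -2.58053462e-05] [ 0.97567429 -0.4472987   0.06154733]
```

View pics/w3.png

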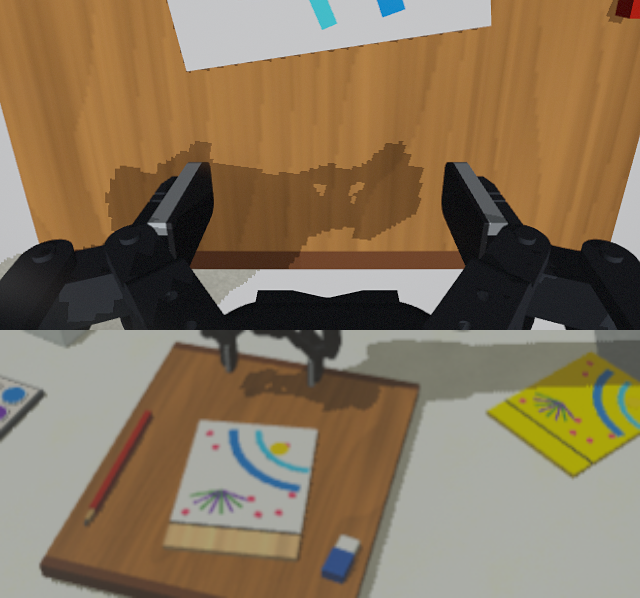

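The tips are low over the board, behind the panel's right end (from (188,70) to (490,25) in the upper crop). I'll push along board +y, stopping short of the target.

Call:
jog_arm:
  commands:
    - [[0.008,0,0,0],[0.008,0,0,0],[0.008,0,0,0],[0.008,0,0,0],[0.008,0,0,0],[0.008,0,0,0],[0.008,0,0,0],[0.008,0,0,0],[0.008,0,0,0],[0.008,0,0,0],[0.008,0,0,0],[0.007,0,0,0],[0.006,0,0,0],[0.004,0,0,0],[0.002,0,0,0],[0,0,0,0],[0,0,0,0]]

```text
clock: 8.43
tcp_pos: [0.5288, -0.0021, 0.0197]
orientation: [0.0, 0.652, 0.758, -0.0]
wrist_force: [-0.4, 1.0, -0.4]
gripper_width: 1.0
finger_force: 0.0
```

```bash
python3 - <<'E'
from h import *
s=ctrl.observe();print(s["tcp_pos"],s["orientation"],s["wrist_force"])
p=cams.camera("wrist"); q=cams.camera("side")
np.savez("w4.npz",**{k:p[k] for k in("image","z_map","intrinsics","dist_coeffs","pose")})
np.savez("s4.npz",**{k:q[k] for k in("image","z_map","intrinsics","dist_coeffs","pose")})
cv2.imwrite("pics/w4.png",np.vstack([p["image"][:330],cv2.resize(q["image"][180:320,180:490],(640,268))]))
E
```

```text
[ 0.52875118 -0.00211875  0.0196755 ] [ 5.54610784e-05  6.52477855e-01  7.57807786e-01 -7.24052215e-05] [-0.41145653  0.96825534 -0.40077927]
```

View pics/w4.png

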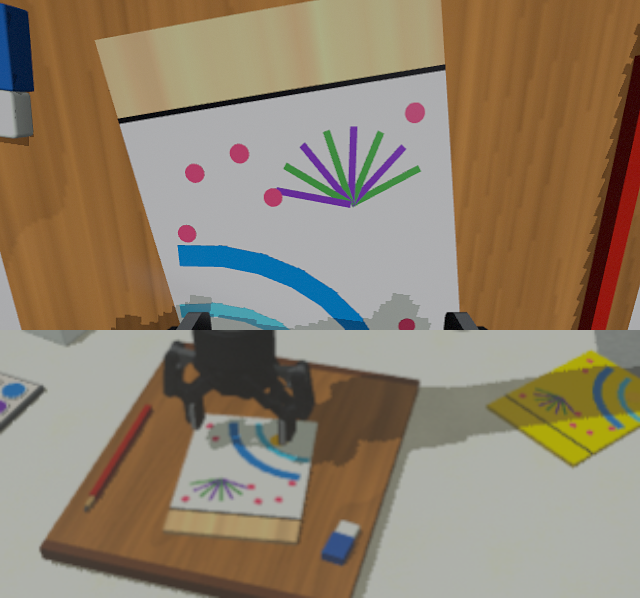

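The fingers rode over the panel: the side view shows the tips on the painting, and the panel has hardly moved. The open tips must stand higher than I reckoned. I'll lift, go back, and feel for the board's surface.

Call:
jog_arm:
  commands:
    - [[0,0,-0.02,0],[-0.03,0,-0.005,0],[-0.04,0,0,0],[-0.04,0,0,0],[0,0,0.015,0],[0,0,0.01,0],[0,0,0.002,0],[0,0,0.001,0],[0,0,0,0]]

```text
clock: 9.65
tcp_pos: [0.5453, -0.11, 0.017]
orientation: [0.0, 0.652, 0.758, 0.0]
wrist_force: [0.1, 0.4, -0.1]
gripper_width: 0.997
finger_force: 0.0
```

```bash
python3 - <<'E'
from h import *
print(ctrl.observe()["tcp_pos"])
p=cams.camera("wrist")
np.savez("w5.npz",**{k:p[k] for k in("image","z_map","intrinsics","dist_coeffs","pose")})
z=p["z_map"]; W=None
# tip height from depth: lowest gripper points in view
v,u=np.mgrid[0:480,0:640]; n=cv2.undistortPoints(np.dstack([u,v]).reshape(-1,1,2).astype(float),p["intrinsics"],np.array(p["dist_coeffs"],float)).reshape(480,640,2)
C=np.dstack([n[...,0]*z,-n[...,1]*z,-z])@p["pose"][:3,:3].T+p["pose"][:3,3]
for (x0,x1) in ((185,215),(440,475)):
    for y in range(300,345,4):
        s=slice(x0,x1); r=C[y,s,2][z[y,s]>0]; print(y,r.min().round(4),r.max().round(4),end=" | ")
    print()
E
```

```text
[ 0.54534999 -0.10997812  0.01695915]
300 0.0285 0.0307 | 304 0.0286 0.0311 | 308 0.0288 0.0315 | 312 0.0293 0.0742 | 316 0.0291 0.0769 | 320 0.029 0.0793 | 324 0.0288 0.0825 | 328 0.0297 0.0849 | 332 0.0293 0.087 | 336 0.0295 0.0893 | 340 0.0302 0.0918 | 344 0.0296 0.093 | 
300 0.0286 0.0309 | 304 0.0283 0.031 | 308 0.0278 0.0309 | 312 0.0288 0.0742 | 316 0.0294 0.0769 | 320 0.0294 0.0807 | 324 0.0292 0.0823 | 328 0.0301 0.0847 | 332 0.0295 0.0873 | 336 0.0299 0.0891 | 340 0.0291 0.0913 | 344 0.0295 0.0934 |
```

Not touching yet at TCP 0.017, so down in small steps.

Call:
jog_arm:
  commands:
    - [[0,0,0.001,0],[0,0,0.001,0],[0,0,0.001,0],[0,0,0,0]]

```text
clock: 10.2
tcp_pos: [0.545, -0.1106, 0.0136]
orientation: [-0.0, 0.652, 0.758, -0.0]
wrist_force: [-0.0, 0.7, 0.5]
gripper_width: 0.996
finger_force: 0.0
```

Call:
jog_arm:
  commands:
    - [[0,0,0.001,0],[0,0,0.001,0],[0,0,0,0]]

```text
clock: 10.58
tcp_pos: [0.545, -0.1106, 0.0116]
orientation: [-0.0, 0.652, 0.758, -0.0]
wrist_force: [-0.4, 0.5, -0.1]
gripper_width: 1.0
finger_force: 0.0
```

Call:
jog_arm:
  commands:
    - [[0,0,0.001,0],[0,0,0.001,0],[0,0,0,0]]

```text
clock: 10.95
tcp_pos: [0.5451, -0.1106, 0.0096]
orientation: [-0.0, 0.652, 0.758, -0.0]
wrist_force: [-0.4, 0.3, -0.8]
gripper_width: 0.998
finger_force: 0.0
```

```bash
python3 - <<'E'
from h import *
p=cams.camera("wrist"); q=cams.camera("side")
cv2.imwrite("pics/w6.png",np.vstack([p["image"][150:],cv2.resize(q["image"][150:260,220:480],(640,270),interpolation=cv2.INTER_CUBIC)]))
E
```

```text
(no output)
```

View pics/w6.png

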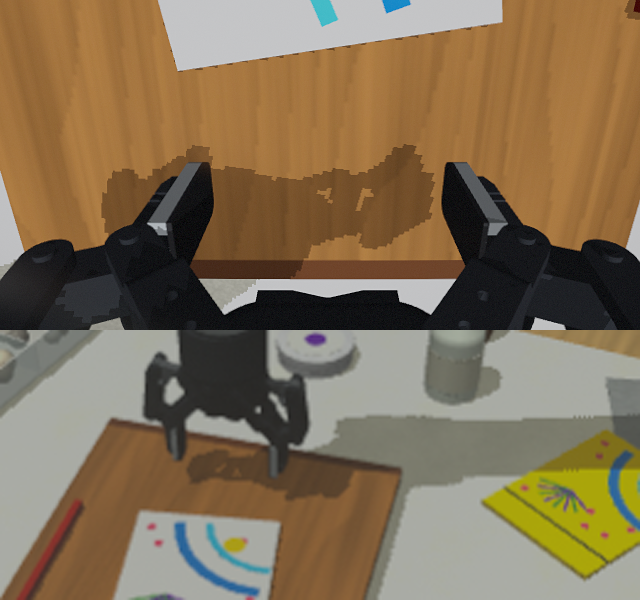

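```bash
python3 - <<'E'
from h import *
p=dict(np.load("w5.npz")); z=p["z_map"]; K=p["intrinsics"]; print(K.round(1).tolist(), p["pose"][:3,3])
v,u=np.mgrid[0:480,0:640]; n=cv2.undistortPoints(np.dstack([u,v]).reshape(-1,1,2).astype(float),K,np.array(p["dist_coeffs"],float)).reshape(480,640,2)
C=np.dstack([n[...,0]*z,-n[...,1]*z,-z])@p["pose"][:3,:3].T+p["pose"][:3,3]
a=np.radians(98.55);Y=np.array([np.cos(a),np.sin(a)]);X=np.array([Y[1],-Y[0]])
D=C-[.54535,-.10998,0.01696]; T=np.dstack([D[...,:2]@Y,D[...,:2]@X,D[...,2]])
for y,x in [(314,200),(314,208),(330,205),(350,205),(375,205),(314,455),(314,445),(350,450),(375,450),(350,180)]: print(y,x,(T[y,x]*1000).round(1))
E
```

```text
[[401.9, 0.0, 327.1], [0.0, 401.9, 235.5], [0.0, 0.0, 1.0]] [ 0.53389913 -0.02974861  0.19883359]
314 200 [ 10.7 -43.6  57.6]
314 208 [  9.1 -41.8  54.8]
330 205 [  5.5 -41.8  59.5]
350 205 [ -0.8 -41.7  62.2]
375 205 [ -9.5 -41.9  64.4]
314 455 [11.  45.4 58. ]
314 445 [ 8.3 43.5 53.1]
350 450 [-0.6 43.5 62.5]
375 450 [-8.6 43.4 65.6]
350 180 [ 11.  -43.   79.6]
```

Call:
jog_arm:
  commands:
    - [[0,0,-0.03,0],[0,0,-0.03,0],[0,0,0,0],[0,0,0,0],[0,0,0,0],[0,0,0,0],[0,0,0,0],[0,0,0,0]]
  claw: 1
  squeeze: 20

```text
clock: 12.05
tcp_pos: [0.545, -0.1105, 0.0695]
orientation: [-0.0, 0.652, 0.758, -0.0]
wrist_force: [1.0, -0.5, 0.3]
gripper_width: 0.003
finger_force: 0.0
```

```bash
cat >> h.py <<'E'
def cloud(p):
    """wrist depth in tool axes (x,y,z up) relative to the TCP"""
    z=p["z_map"]; v,u=np.mgrid[0:480,0:640]
    n=cv2.undistortPoints(np.dstack([u,v]).reshape(-1,1,2).astype(float),p["intrinsics"],np.array(p["dist_coeffs"],float)).reshape(480,640,2)
    C=np.dstack([n[...,0]*z,-n[...,1]*z,-z])@p["pose"][:3,:3].T+p["pose"][:3,3]
    s=ctrl.observe(); q=s["orientation"]; a=2*np.arctan2(q[2],q[1]); D=C-s["tcp_pos"]
    return np.dstack([D[...,0]*np.cos(a)+D[...,1]*np.sin(a),D[...,0]*np.sin(a)-D[...,1]*np.cos(a),D[...,2]]),C,z>0
E
python3 - <<'E'
from h import *
s=ctrl.observe(); print(s["clock"],s["tcp_pos"],s["gripper_width"],s["finger_force"])
p=cams.camera("wrist"); T,C,ok=cloud(p); cv2.imwrite("pics/w7.png",p["image"])
m=ok&(C[...,2]>.045)&(np.abs(T[...,0])<.02)&(np.abs(T[...,1])<.06)
print("lowest tool-z mm",np.percentile(T[m][:,2]*1e3,[0,1,5,20]).round(1)); k=m&(T[...,2]<np.percentile(T[m][:,2],3)); print(np.argwhere(k)[:3],(T[k]*1e3).round(1)[:6])
E
```

```text
12.05 [ 0.5450335  -0.11054752  0.06952661] 0.003112910921024814 0.0
lowest tool-z mm [41.9 50.6 69.  93.1]
[[295 311]
 [295 312]
 [295 313]] [[10.6 -5.4 42.5]
 [10.3 -5.  42. ]
 [10.9 -4.6 43.2]
 [10.7 -4.3 42.7]
 [11.  -3.8 43.4]
 [10.7 -3.5 42.7]]
```

View pics/w7.png

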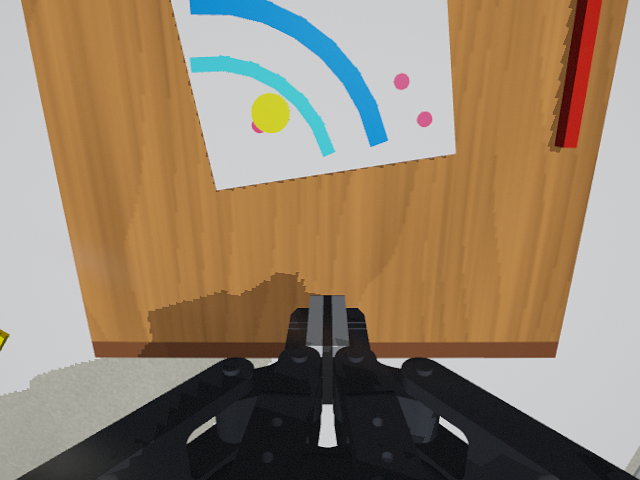

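With the fingers shut, the depth shows the tips about 42 mm behind the reported TCP (tips at (328,297)); open they were about 48 mm behind. So the tips really stand higher than the interface text says. I'll reopen and feel my way down, guided by force.

Call:
jog_arm:
  commands:
    - [[0,0,0.03,0],[0,0,0.02,0],[0,0,0.01,0],[0,0,0.005,0],[0,0,0.003,0],[0,0,0.002,0],[0,0,0.002,0],[0,0,0.002,0],[0,0,0,0]]
  claw: -1

```text
clock: 13.22
tcp_pos: [0.545, -0.1106, -0.0044]
orientation: [-0.0, 0.652, 0.758, -0.0]
wrist_force: [0.7, -0.0, -0.1]
gripper_width: 0.997
finger_force: 0.0
```

```bash
python3 - <<'E'
from h import *
p=cams.camera("wrist"); T,C,ok=cloud(p)
m=ok&(C[...,2]>.036)&(T[...,0]<.013)&(np.abs(T[...,0])<.02)&(np.abs(T[...,1])<.06)
print("lowest tool-z mm",np.percentile(T[m][:,2]*1e3,[0,.2,1,5]).round(1),"world",np.percentile(C[m][:,2]*1e3,[0,.2,1,5]).round(1))
E
```

```text
lowest tool-z mm [51.5 53.2 55.6 62.1] world [47.2 48.9 51.3 57.8]
```

Call:
jog_arm:
  commands:
    - [[0,0,0.003,0],[0,0,0.003,0],[0,0,0.002,0],[0,0,0.001,0],[0,0,0,0]]

```text
clock: 13.9
tcp_pos: [0.5451, -0.1106, -0.0134]
orientation: [-0.0, 0.652, 0.758, -0.0]
wrist_force: [-0.5, -0.2, 0.6]
gripper_width: 1.001
finger_force: 0.0
```

Call:
jog_arm:
  commands:
    - [[0,0,0.001,0],[0,0,0.001,0],[0,0,0,0]]

```text
clock: 14.28
tcp_pos: [0.5451, -0.1106, -0.0154]
orientation: [-0.0, 0.652, 0.758, -0.0]
wrist_force: [-0.4, 0.2, 0.6]
gripper_width: 0.999
finger_force: 0.0
```

Call:
jog_arm:
  commands:
    - [[0,0,0.001,0],[0,0,0.001,0],[0,0,0,0]]

```text
clock: 14.65
tcp_pos: [0.545, -0.1106, -0.0174]
orientation: [-0.0, 0.652, 0.758, -0.0]
wrist_force: [-0.2, -0.5, -0.5]
gripper_width: 1.0
finger_force: 0.0
```

Call:
jog_arm:
  commands:
    - [[0,0,0.001,0],[0,0,0.001,0],[0,0,0,0]]

```text
clock: 15.02
tcp_pos: [0.545, -0.1106, -0.0194]
orientation: [-0.0, 0.652, 0.758, -0.0]
wrist_force: [1.6, -0.6, 0.0]
gripper_width: 0.997
finger_force: 0.0
```

Call:
jog_arm:
  commands:
    - [[0,0,0.001,0],[0,0,0,0]]

```text
clock: 15.28
tcp_pos: [0.5451, -0.1106, -0.0204]
orientation: [-0.0, 0.652, 0.758, -0.0]
wrist_force: [0.5, 0.6, 0.2]
gripper_width: 1.003
finger_force: 0.0
```

Tips are now about 1–2 mm above the board, below the panel's top. I'll push the first part and check.

Call:
jog_arm:
  commands:
    - [[0.008,0,0,0],[0.008,0,0,0],[0.007,0,0,0],[0.007,0,0,0],[0.007,0,0,0],[0.007,0,0,0],[0.006,0,0,0],[0,0,0,0]]

```text
clock: 16.27
tcp_pos: [0.5376, -0.0604, -0.0203]
orientation: [-0.0, 0.652, 0.758, 0.0]
wrist_force: [-0.8, 0.2, 0.7]
gripper_width: 0.994
finger_force: 0.0
```

```bash
python3 - <<'E'
from h import *
p=cams.camera("wrist"); q=cams.camera("side")
cv2.imwrite("pics/w8.png",np.vstack([p["image"][60:390],cv2.resize(q["image"][180:320,180:490],(640,268))]))
E
```

```text
(no output)
```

View pics/w8.png

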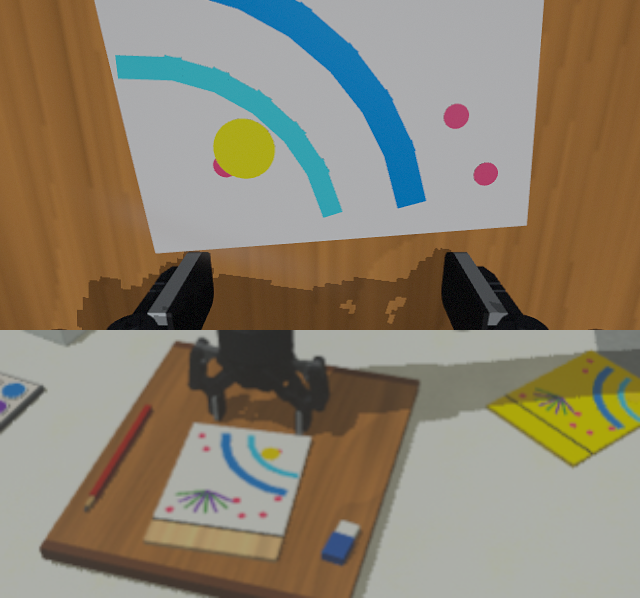

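The edge push works: the near finger touches the panel's end at (200,250) and the panel is turning square. I'll push on to about 10 mm short.

Call:
jog_arm:
  commands:
    - [[0.005,0,0,0],[0.006,0,0,0],[0.006,0,0,0],[0.006,0,0,0],[0.006,0,0,0],[0.006,0,0,0],[0.006,0,0,0],[0.006,0,0,0],[0.005,0,0,0],[0.004,0,0,0],[0.003,0,0,0],[0.002,0,0,0],[0.001,0,0,0],[0,0,0,0]]

```text
clock: 18.12
tcp_pos: [0.5284, 0.0002, -0.0203]
orientation: [-0.0, 0.652, 0.758, 0.0]
wrist_force: [-0.7, 0.6, -0.1]
gripper_width: 1.001
finger_force: 0.0
```

```bash
python3 - <<'E'
from h import *
s=ctrl.observe(); p=cams.camera("wrist")
np.savez("w9.npz",**{k:p[k] for k in("image","z_map","intrinsics","dist_coeffs","pose")})
cv2.imwrite("pics/w9.png",p["image"])
print(s["tcp_pos"])
E
```

```text
[ 5.28432137e-01  2.04605284e-04 -2.02981778e-02]
```

View pics/w9.png

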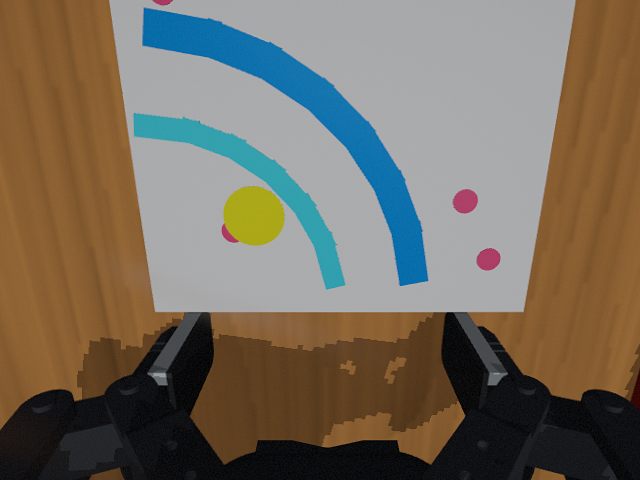

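The panel now sits square against both fingers. I'll back off, rise and look at line and edge together.

Call:
jog_arm:
  commands:
    - [[-0.003,0,0,0],[0,0,-0.04,0],[0.04,0,-0.04,0],[0.04,0,-0.03,0],[0.04,0,-0.02,0],[0,0,0,0],[0,0,0,0]]

```text
clock: 19.05
tcp_pos: [0.5109, 0.115, 0.1094]
orientation: [0.0, 0.652, 0.758, -0.0]
wrist_force: [-0.4, -0.8, -0.3]
gripper_width: 1.002
finger_force: 0.0
```

```bash
cat > m.py <<'E'
from h import *
def meas(p,dy,dx):
    """dy: line's expected y_b (m), dx: panel x_b. Board frame from w2; prints line, edge, sides"""
    a=np.radians(8.54);X=np.array([np.cos(a),np.sin(a)]);Y=np.array([-X[1],X[0]]);B=np.array([.5036,.1703])-.18*Y
    W=lambda x,y:B+x*X+y*Y
    L=lambda m:((m-B)@X*1e3,(m-B)@Y*1e3)
    def out(n,r): print(n,np.round(L(r[0]),1),"ang",round(r[1]-8.54,2),"res",r[2])
    E=lambda x0,x1:fit(p,W(x0,.18),W(x1,.18),.03,w=.005)
    out("edge near",E(-.145,dx-.07)); out("edge far",E(dx+.07,.145))
    if dy<.17: out("edge all",E(-.145,.145))
    out("line",fit(p,W(dx-.06,dy),W(dx+.06,dy),.036,True,.008))
    out("strip end",fit(p,W(dx-.06,dy+.03),W(dx+.06,dy+.03),.036,w=.008))
    out("panel near",fit(p,W(dx-.065,dy-.10),W(dx-.065,dy-.01),.036,w=.01)); out("panel far",fit(p,W(dx+.065,dy-.10),W(dx+.065,dy-.01),.036,w=.01))
E
python3 - <<'E'
from m import *
p=cams.camera("wrist"); print(ctrl.observe()["tcp_pos"])
np.savez("w10.npz",**{k:p[k] for k in("image","z_map","intrinsics","dist_coeffs","pose")})
meas(p,.169,-.008)
for t in ("panel","board"):
    for r in models.cut_out(p,t)[:2]:
        m=r["region"].astype(np.uint8); c=max(cv2.findContours(m,0,1)[0],key=cv2.contourArea); q=cv2.approxPolyDP(c,.03*cv2.arcLength(c,True),True).reshape(-1,2); print(t,r["confidence"],q.tolist())
E
```

```text
[0.5108488  0.11444072 0.10907793]
edge near [-111.5  181.5] ang 0.0 res 0.0
edge far [103.5 181.6] ang 0.0 res 0.0
edge all [  0.  181.4] ang 0.12 res 0.0003
line [ -8. 169.] ang 0.0 res 0.0
strip end [ -8.  199.7] ang 0.06 res 0.0
panel near [-76.  114.5] ang 81.39 res 0.0017
panel far [ 55.8 114. ] ang 92.88 res 0.0036
panel 0.78 [[438, 113], [229, 115], [248, 362], [418, 362]]
board 0.88 [[92, 145], [222, 462], [431, 463], [513, 227], [519, 365], [557, 145], [439, 143], [417, 364], [248, 363], [230, 142]]
board 0.62 [[514, 228], [491, 329], [502, 345]]
```

Line and edge are parallel, with 12.5 mm to go. I'll return by the reverse path and push.

Call:
jog_arm:
  commands:
    - [[-0.04,0,0.02,0],[-0.04,0,0.03,0],[-0.04,0,0.04,0],[0,0,0.03,0],[0,0,0.01,0],[0,0,0,0],[0.003,0,0,0],[0.004,0,0,0],[0.004,0,0,0],[0.0025,0,0,0],[0.0015,0,0,0],[0,0,0,0],[0,0,0,0]]

```text
clock: 20.82
tcp_pos: [0.5265, 0.0122, -0.0204]
orientation: [-0.0, 0.652, 0.758, -0.0]
wrist_force: [-0.7, 0.5, -0.6]
gripper_width: 0.995
finger_force: 0.0
```

Call:
jog_arm:
  commands:
    - [[-0.003,0,0,0],[0,0,-0.04,0],[0.04,0,-0.04,0],[0.04,0,-0.03,0],[0.04,0,-0.02,0],[0,0,0,0],[0,0,0,0]]

```text
clock: 21.7
tcp_pos: [0.5091, 0.1269, 0.1093]
orientation: [0.0, 0.652, 0.758, -0.0]
wrist_force: [-0.4, -0.5, -0.2]
gripper_width: 0.998
finger_force: 0.0
```

```bash
python3 - <<'E'
from m import *
p=cams.camera("wrist"); print(ctrl.observe()["tcp_pos"])
np.savez("w11.npz",**{k:p[k] for k in("image","z_map","intrinsics","dist_coeffs","pose")})
meas(p,.1812,-.008)
for c in("side","scene"): print(c); meas(cams.camera(c),.1812,-.008)
E
```

```text
[0.50900216 0.12634539 0.10899344]
edge near [-111.5  182.3] ang 0.0 res 0.0
edge far [103.5 182.3] ang 0.0 res 0.0
line [ -8.  181.2] ang 0.0 res 0.0
strip end [ -8.  211.8] ang 0.14 res 0.0001
panel near [-75.8 126.5] ang 83.79 res 0.0022
panel far [ 54.5 126. ] ang 94.83 res 0.0033
side
edge near [-111.5  180.5] ang -0.02 res 0.0002
edge far [103.5 180.2] ang 0.01 res 0.0002
line [ -8. 182.] ang -0.04 res 0.0
strip end [ -8.  211.4] ang 0.0 res 0.0
panel near [-64.2 126.2] ang 90.0 res 0.0
panel far [ 65.5 126.2] ang 90.0 res 0.0
scene
edge near [-111.5  183. ] ang 0.0 res 0.0
edge far [103.5 183. ] ang 0.0 res 0.0
line [ -8. 181.] ang -0.25 res 0.0001
strip end [ -8.  213.4] ang 0.14 res 0.0001
panel near [-64.5 126.2] ang 90.0 res 0.0
panel far [ 64.1 126.7] ang 94.22 res 0.0013
```

```bash
python3 - <<'E'
from h import *
a=np.radians(8.54);X=np.array([np.cos(a),np.sin(a)]);Y=np.array([-X[1],X[0]]);B=np.array([.5036,.1703])-.18*Y
def prof(p,x0,x1,y0,y1,z):
    xs=np.linspace(x0,x1,60); ys=np.arange(y0,y1,.0005)
    P=B+xs[:,None,None]*X+ys[None,:,None]*Y
    q=world2pix(p,np.dstack([P,np.full(P.shape[:2],z)]).reshape(-1,3)).reshape(60,-1,2).astype(np.float32)
    g=cv2.cvtColor(p["image"],cv2.COLOR_BGR2GRAY).astype(np.float32)
    return cv2.remap(g,q[...,0],q[...,1],cv2.INTER_LINEAR).mean(0).round().astype(int).tolist()
for n in ("w10","w11"):
    p=dict(np.load(n+".npz")); print(n,p["pose"][:3,3])
    print("near",prof(p,-.14,-.085,.176,.187,.03)); print("far",prof(p,.07,.14,.176,.187,.03))
    d=.169 if n=="w10" else .1812
    print("line",prof(p,-.06,-.03,d-.004,d+.004,.036),prof(p,.02,.05,d-.004,d+.004,.036))
    print("end",prof(p,-.06,-.03,d+.026,d+.034,.036))
E
```

```text
w10 [0.49970244 0.19540964 0.29122394]
near [72, 72, 72, 72, 72, 72, 73, 67, 50, 25, 71, 130, 172, 186, 183, 183, 183, 183, 183, 183, 183, 183, 183]
far [74, 74, 74, 74, 74, 74, 73, 67, 51, 29, 61, 117, 166, 185, 183, 182, 182, 182, 182, 182, 182, 182, 182]
line [184, 184, 184, 185, 186, 157, 91, 11, 7, 40, 105, 175, 169, 167, 167, 167, 167] [184, 184, 184, 185, 186, 163, 100, 21, 13, 40, 100, 182, 175, 173, 173, 173, 173]
end [166, 166, 166, 166, 166, 166, 166, 165, 166, 171, 184, 184, 183, 183, 183, 183, 183]
w11 [0.49786199 0.20729773 0.29113944]
near [71, 71, 71, 71, 71, 71, 72, 67, 53, 29, 27, 37, 81, 146, 185, 183, 181, 181, 181, 181, 181, 181, 181]
far [72, 72, 72, 72, 72, 72, 71, 64, 51, 30, 25, 43, 88, 146, 178, 183, 181, 181, 180, 180, 180, 180, 181]
line [182, 182, 182, 183, 184, 137, 65, 6, 9, 41, 103, 152, 168, 165, 165, 165, 164] [182, 182, 182, 183, 185, 144, 75, 11, 14, 39, 100, 156, 174, 172, 171, 171, 171]
end [164, 164, 164, 164, 164, 164, 164, 163, 165, 173, 182, 181, 181, 181, 181, 181, 181]
```

The raw profiles put the board's top edge at y = 180.0 mm (the stronger step was the dark side face) and the line at 181.2 mm, so it is 1.2 mm too far out. The TCP position with 11 mm pad half-width agrees. I'll nudge it back from the strip's end with the fingers beyond the board edge.

Call:
jog_arm:
  commands:
    - [[0.04,0,0,0],[0.04,0,0,0],[0.03,0,0,0],[0,0,0.05,0],[0,0,0.05,0],[0,0,0.02,0],[0,0,0.0095,0],[-0.008,0,0,0],[-0.006,0,0,0],[-0.004,0,0,0],[-0.001,0,0,0],[0,0,0,0],[0,0,0,0]]

```text
clock: 23.48
tcp_pos: [0.4956, 0.2179, -0.0197]
orientation: [-0.0, 0.652, 0.758, 0.0]
wrist_force: [0.4, 0.3, 0.2]
gripper_width: 1.0
finger_force: 0.0
```

```bash
python3 - <<'E'
from h import *
a=np.radians(8.54);X=np.array([np.cos(a),np.sin(a)]);Y=np.array([-X[1],X[0]]);B=np.array([.5036,.1703])-.18*Y
s=ctrl.observe();d=s["tcp_pos"][:2]-B;print(d@X,d@Y,s["tcp_pos"][2],2*np.degrees(np.arctan2(s["orientation"][2],s["orientation"][1]))-90)
E
```

```text
-0.0008022130532229237 0.22829128253026512 -0.019737561023312283 8.577746643340149
```

Call:
jog_arm:
  commands:
    - [[-0.003,0,0,0],[-0.002,0,0,0],[-0.0013,0,0,0],[-0.001,0,0,0],[0,0,0,0],[0,0,0,0]]

```text
clock: 24.22
tcp_pos: [0.4968, 0.2104, -0.0198]
orientation: [0.0, 0.652, 0.758, -0.0]
wrist_force: [-0.2, -0.2, -0.0]
gripper_width: 0.995
finger_force: 0.0
```

Call:
jog_arm:
  commands:
    - [[0.005,0,0,0],[0,0,-0.05,0],[0,0,-0.05,0],[-0.04,0,-0.03,0],[-0.04,0,0,0],[-0.01,0,0,0],[0,0,0,0],[0,0,0,0]]

```text
clock: 25.22
tcp_pos: [0.509, 0.1281, 0.11]
orientation: [-0.0, 0.652, 0.759, 0.0]
wrist_force: [-0.2, 0.7, 0.7]
gripper_width: 1.001
finger_force: 0.0
```

```bash
python3 - <<'E'
from h import *
a=np.radians(8.54);X=np.array([np.cos(a),np.sin(a)]);Y=np.array([-X[1],X[0]]);B=np.array([.5036,.1703])-.18*Y
def prof(p,x0,x1,y0,y1,z):
    xs=np.linspace(x0,x1,60); ys=np.arange(y0,y1,.0005)
    P=B+xs[:,None,None]*X+ys[None,:,None]*Y
    q=world2pix(p,np.dstack([P,np.full(P.shape[:2],z)]).reshape(-1,3)).reshape(60,-1,2).astype(np.float32)
    g=cv2.cvtColor(p["image"],cv2.COLOR_BGR2GRAY).astype(np.float32)
    return cv2.remap(g,q[...,0],q[...,1],cv2.INTER_LINEAR).mean(0).round().astype(int).tolist()
s=ctrl.observe();d=s["tcp_pos"][:2]-B;print(d@X,d@Y,s["tcp_pos"][2])
for n in("wrist","side"):
    p=cams.camera(n);print(n)
    print("near",prof(p,-.14,-.085,.176,.187,.03)); print("far",prof(p,.07,.14,.176,.187,.03))
    for x in(-.06,.02):print("line",prof(p,x,x+.03,.176,.184,.036))
    for x in(-.06,.02):print("end",prof(p,x,x+.03,.206,.214,.036))
E
```

```text
-0.0009341406944487312 0.13743428490949416 0.11003838200715974
wrist
near [70, 70, 70, 70, 70, 71, 70, 66, 46, 33, 26, 26, 93, 148, 177, 182, 181, 180, 180, 180, 180, 180, 180]
far [72, 72, 72, 71, 69, 69, 69, 65, 51, 34, 27, 35, 83, 139, 173, 183, 181, 180, 180, 180, 180, 180, 180]
line [181, 181, 183, 184, 165, 62, 20, 12, 36, 90, 162, 168, 165, 164, 164, 164, 164]
line [181, 181, 182, 185, 189, 71, 9, 18, 32, 92, 149, 175, 171, 170, 170, 170, 170]
end [163, 163, 163, 163, 163, 164, 160, 158, 168, 182, 181, 181, 180, 180, 181, 181, 181]
end [170, 170, 170, 170, 170, 170, 168, 164, 163, 181, 181, 181, 181, 181, 181, 180, 180]
side
near [76, 76, 76, 76, 75, 75, 74, 72, 70, 69, 67, 65, 64, 63, 62, 61, 61, 61, 61, 61, 61, 60, 60]
far [77, 77, 77, 77, 77, 76, 75, 74, 72, 71, 69, 68, 66, 65, 64, 64, 63, 63, 63, 63, 63, 63, 64]
line [174, 169, 162, 153, 143, 132, 122, 115, 110, 109, 112, 118, 125, 133, 139, 145, 148]
line [174, 170, 164, 155, 145, 134, 124, 116, 112, 112, 116, 122, 130, 137, 144, 149, 154]
end [152, 152, 152, 150, 148, 145, 140, 134, 127, 121, 115, 111, 108, 107, 109, 111, 115]
end [159, 159, 158, 157, 155, 151, 146, 140, 133, 127, 121, 116, 114, 114, 116, 119, 124]
```

The line is within about 0.4 mm of the edge and square to it. Now I'll shut the fingers, move over the painted part and press down.

Call:
jog_arm:
  commands:
    - [[-0.016,0,0,0],[-0.016,0,0,0],[0,0,0,0],[0,0,0,0],[0,0,0,0],[0,0,0.04,0],[0,0,0.03,0],[0,0,0.02,0],[0,0,0.008,0],[0,0,0.002,0],[0,0,0,0]]
  claw: 1
  squeeze: 20

```text
clock: 26.7
tcp_pos: [0.5147, 0.095, 0.0108]
orientation: [0.0, 0.652, 0.758, 0.0]
wrist_force: [0.1, -0.3, 0.8]
gripper_width: 0.001
finger_force: 0.0
```

Call:
jog_arm:
  commands:
    - [[0,0,0.002,0],[0,0,0.002,0],[0,0,0.001,0],[0,0,0.001,0],[0,0,0,0]]

```text
clock: 27.32
tcp_pos: [0.5141, 0.0947, 0.0041]
orientation: [-0.0, 0.652, 0.758, -0.0]
wrist_force: [-0.8, -0.6, -0.4]
gripper_width: 0.001
finger_force: 0.0
```

Call:
jog_arm:
  commands:
    - [[0,0,0.001,0],[0,0,0.001,0],[0,0,0.001,0],[0,0,0,0]]

```text
clock: 27.82
tcp_pos: [0.5141, 0.0948, 0.0011]
orientation: [-0.0, 0.652, 0.758, -0.0]
wrist_force: [-0.4, -0.1, -0.8]
gripper_width: -0.001
finger_force: 0.0
```

Call:
jog_arm:
  commands:
    - [[0,0,0.001,0],[0,0,0.001,0],[0,0,0,0]]

```text
clock: 28.2
tcp_pos: [0.5141, 0.0948, -0.0009]
orientation: [-0.0, 0.652, 0.758, -0.0]
wrist_force: [0.2, 0.3, 0.2]
gripper_width: 0.001
finger_force: 0.0
```

Call:
jog_arm:
  commands:
    - [[0,0,0.001,0],[0,0,0.001,0],[0,0,0,0]]

```text
clock: 28.58
tcp_pos: [0.5141, 0.0948, -0.0029]
orientation: [-0.0, 0.652, 0.758, -0.0]
wrist_force: [-0.1, -0.3, -0.2]
gripper_width: 0.001
finger_force: 0.0
```

Call:
jog_arm:
  commands:
    - [[0,0,0.001,0],[0,0,0.001,0],[0,0,0,0]]

```text
clock: 28.95
tcp_pos: [0.5143, 0.0948, -0.0035]
orientation: [0.001, 0.652, 0.758, -0.0]
wrist_force: [-4.9, -2.0, 16.8]
gripper_width: 0.001
finger_force: 8.2
```

Pressing with 17 N. One check that the line has stayed put and the bystanders are where they were, then hand in.

```bash
python3 - <<'E'
from m import *
p=cams.camera("side"); meas(p,.180,-.000)
for t in ["pencil","eraser","saw","cup"]:
    print(t,[(round(r["confidence"],2),cam2world(p,r["xyz"]).round(3).tolist()) for r in models.search_frame(p,t)][:1])
s=ctrl.observe();print(s["clock"],s["tcp_pos"],s["wrist_force"])
E
```

```text
edge near [-107.5  180.6] ang 0.06 res 0.0002
edge far [107.5 180.4] ang 0.01 res 0.0002
line [  0.  180.3] ang -0.07 res 0.0001
strip end [  0.  209.9] ang 0.02 res 0.0001
panel near [-63.3 125. ] ang 89.99 res 0.0002
panel far [ 67.1 125. ] ang 89.91 res 0.0001
pencil [(0.68, [0.643, 0.052, 0.036])]
eraser []
saw [(0.88, [0.602, 0.401, 0.005])]
cup [(0.59, [0.372, 0.414, 0.049])]
29.2 [ 0.51432787  0.0947749  -0.00353469] [-5.41463157 -0.81115711 15.35862934]
```

```bash
python3 -c "
from rig import hand_in
print(hand_in())"
```

```text
the job is handed in; nothing more can be done
None
```

The job is handed in at about 29 s: the pencil line lies within about 0.5 mm of the board's left edge and square to it, and the shut fingertips hold the painted part down over the board with about 15 N. The pencil, saw and cup read as unmoved; the eraser was not detected in the last picture, and the gesso and tin were not re-checked.

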